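# Hang the steel cutlery cup on the dish rack

## Task

Hang the round steel cutlery cup by its hook on the white rail at the end of the dish rack, midway between the two blue collars and square to the rail. Its weight is all on one side of the hook, so lower it until the rail carries it before you let go slowly: it must not drop or swing off, and must be left hanging still. Leave the square white holder and the flowered bowl where they are.

Things in the scene. Friction and masses are not known exactly. Their poses are not given: they have to be found in the camera images.
- cutlery_cup: Round steel cutlery cup, 66 across, 78 high (mm), 180 g. Origin: underside centre, z up. To its -y, a hook open downward: strap y -32 to -36; bridge underside z 98, top 102; lip y -62 to -66, down to z 76. Grip tab on the bridge at x 0, y -49: 30 wide (x), 8 thick (y), up to z 140. Rubber foot at z 4 to 26 juts to y -40 and leans on the rack's lower bar when hung. Weight about 35 to +y of tab.
- rail_bay (a point): Centre of the rack's level white hanging rail, midway between blue collars 90 mm apart, 15 mm thick. Rail 8 mm thick, axis 150 mm above the shelf, along this point's x; y points out of the rack to the side where the cup hangs; z up. The hung cup's axes match these. A parallel bar lies 80 mm below. For 140 mm behind the rail the rack is under 160 mm high; plates beyond reach 215 mm.
- white_holder: Bystander: a square white plastic holder, 66 x 66 x 78 mm, with the same hook and tab (140 mm high in all, hook to its -y). Origin: centre of its underside. It must stay where it stands.
- flower_bowl: Bystander: small white ceramic bowl with blue flowers, 120 mm across, 50 mm high. Origin: centre of its underside. It must stay where it stands.
Not all that is in view belongs to the job. What is shaped like the cutlery_cup but yellow is not meant.

How it is judged:
By the outcome, as a careful person would: the job done as asked, in the order asked, and still so for the second after the job is handed in, with the robot touching nothing.
It also fails if it takes over 53 s, if anything falls off the work surface, if the arm or the gripper's body presses on something with over 40 N, if the wrist force passes 120 N, or if a joint passes its speed limit or range.

## Robot

A 6-joint arm with a two-finger parallel gripper is mounted at the origin on the work surface. World frame = base frame: x ahead of the robot, y to its left, z up, the work surface at z = 0. Lengths are in mm, angles in rad, forces in N, time in s.
With the tool pointing down it reaches from about 250 to 725 mm from the base axis. Payload 4 kg.
Tool frame: the origin (TCP) lies between the finger pads; the fingertips stand 22 mm ahead of it and the grasp point (between the pads) lies 3 mm ahead of it (ctrl.finger_overhang is the distance from the TCP to the fingertips, in mm); z points along the fingers, y is the direction in which the jaws open and shut (so a half turn about z gives the same grasp; the last joint's range is limited). The gripper opens to 85 mm and grips with 20 to 120 N. Pads are 22 mm wide; open, the fingers measure 114 mm over their backs; the gripper's body (76 mm by 85 mm) begins 54 mm behind the grasp point. The pads swing forward as they close: fully open they stand 13 mm farther back than shut.
Start: joints at [1.313, 0.241, 0.005, 1.335, 0, 1.571], TCP at [127.475, 483.477, 253.306] pointing down, gripper open.
Joint ranges: [-2.72, 2.72], [-1.05, 1.87], [-1.09, 1.28], [-1.99, 2.15], [-1.42, 1.44], [-3.14, 3.14]. Speed limits (rad/s): [2.79, 2.79, 3.14, 3.14, 3.14, 3.14].

## Interface

Orientations are given as a unit quaternion [w, x, y, z].
In Python, from rig import ctrl gives the robot as it stands. The module is installed in compiled form; this text tells all that it offers.
- The arm moves only by the tool step_arm, never from a script. Its argument "commands" is a list of rows, each an object of numbers: "grip": the finger opening in mm, from 0 to 85.4; "x", "y", "z": the shift along the world's x, y, z in mm; "wx", "wy", "wz": the turn, a rotation vector about the world's x, y, z in degrees. A call has exactly 8 rows; each row is the pose to reach, as a shift and turn from the pose commanded when the call began; what a row does not reach only later rows make up. A row lasts 1/12 s, in which the tool goes at most 41.7 mm and 7.16 degrees, less where a joint would pass 70% of its speed; a pose out of reach is approached as far as the arm can. A call with a gripper value outside its range is refused whole. The fingers move at their own pace and stop on an object; "squeeze" is the grip in N (left out, the last holds). Time passes only in rows, so rows that repeat a pose let the fingers close, or fill a call up. It gives the time, the measured TCP pose, the force and the opening at its end, in the units of the state.
- ctrl.get_obs(): the state, without advancing time (a new reading comes with each control period).
- ctrl.camera(name): name is "scene" or "top"; returns the picture (420x560x3 uint8, red, green, blue); there is no depth.
- ctrl.get_calibration(name): a dict with "fovy" (degrees; the focal length in pixels is half the picture's height over the tangent of half this angle, whatever the lens; pixels are square), "cx", "cy" (the principal point, pixels), "k1" (the pictures are not rectified: a ray, as slopes to the right and down, at radius r is drawn at 1 + k1 r^2 times it, then the intrinsics apply), "origin" and "attitude" of the camera in the world. Camera axes: x right, y up, looking along -z (the intrinsics and any distortion apply to the point x, -y, -z); pixel columns grow to the right and rows downward; lengths in mm; the calibration is good to about 2 mm. A picture is of the moment at which its call begins. get_calibration takes no time and is no camera call.
- ctrl.job_done(): hands the job in, once; it reports no verdict.
The state is a dict: "time_s": time; "q": joint angles; "qvel": joint speeds; "joint_torque": joint torques, N m; "tool_pos": TCP position; "eef_rot": TCP orientation; "wrist_force": force on the tool from outside, world axes, zero at the start; "wrist_torque": the same for the moment, N m; "grip_width": finger opening in mm.
Only numpy, scipy, OpenCV 4.12 (cv2) and the standard library are available. Lean on these libraries where they do the work, as an engineer would, in place of code of your own. Each camera call takes 0.05 s, during which the arm holds its last target. There are 200 camera calls.

## Working session

There is one attempt and no reset: what is moved stays moved. The work goes in short steps, Python scripts to look and compute and a tool call to move; the robot and the scene stay as the last step left them, time stands still between calls to the robot, and variables do not carry over. Pictures are saved under pics/ and viewed, about 8 in all and at most 12, crops included, and the job is handed in when it is done.

Besides the shell and the picture viewer there is one more tool, called as name(argument=value, ...) on one line, values as JSON. step_arm: Moves the arm, as the interface text tells. Its arguments: {"type":"object","properties":{"commands":{"type":"array","items":{"type":"object","properties":{"grip":{"type":"number"},"x":{"type":"number"},"y":{"type":"number"},"z":{"type":"number"},"wx":{"type":"number"},"wy":{"type":"number"},"wz":{"type":"number"}}}},"squeeze":{"type":"number"}},"required":["commands"]}

```bash
mkdir -p pics
cat > h.py <<'E'
import numpy as np, cv2
from scipy.spatial.transform import Rotation as R
from rig import ctrl
def rot(a):
    a=np.array(a,float)
    return a if a.shape==(3,3) else R.from_quat(a,scalar_first=True).as_matrix()
def cal(n):
    c=ctrl.get_calibration(n); f=210/np.tan(np.radians(c['fovy'])/2)
    return c,f,np.array(c['origin'],float),rot(c['attitude'])
def ray(n,u,v):
    c,f,o,A=cal(n); d=np.array([(u-c['cx'])/f,(v-c['cy'])/f]); s=d.copy()
    for _ in range(30): s=d/(1+c['k1']*(s@s))
    return o,A@np.array([s[0],-s[1],-1])
def onz(n,u,v,z):
    o,d=ray(n,u,v); return o+d*(z-o[2])/d[2]
def proj(n,p):
    c,f,o,A=cal(n); q=A.T@(np.array(p,float)-o); s=np.array([q[0],-q[1]])/-q[2]
    s=s*(1+c['k1']*(s@s)); return s*f+[c['cx'],c['cy']]
def tri(uv1,uv2,n1='scene',n2='top'):
    o1,d1=ray(n1,*uv1);o2,d2=ray(n2,*uv2)
    d1/=np.linalg.norm(d1);d2/=np.linalg.norm(d2)
    t=np.linalg.lstsq(np.c_[d1,-d2],o2-o1,rcond=None)[0]
    a=o1+t[0]*d1;b=o2+t[1]*d2
    return (a+b)/2,np.linalg.norm(a-b)
def snap(n,f,crop=None,k=1):
    im=ctrl.camera(n)[:,:,::-1]
    cv2.imwrite('pics/raw_'+f,im)
    if crop: x0,y0,x1,y1=crop; im=im[y0:y1,x0:x1]
    cv2.imwrite('pics/'+f,cv2.resize(im,None,fx=k,fy=k,interpolation=cv2.INTER_CUBIC))
E
python3 - <<'E'
from h import *
snap('scene','s0.png',None,1.4);snap('top','t0.png',None,1.4)
for n in('scene','top'):print(ctrl.get_calibration(n))
o=ctrl.get_obs();print(o['time_s'],o['tool_pos'],o['eef_rot'],o['grip_width'],ctrl.finger_overhang)
E
```

```text
{'fovy': 52.93209768710272, 'cx': 278.27104961853536, 'cy': 210.1183037324161, 'k1': 0.029818555584801038, 'origin': array([951.52272023, 202.93269834, 795.02491821]), 'attitude': array([0.59004766, 0.16413885, 0.21123538, 0.76176231])}
{'fovy': 55.99364503494649, 'cx': 280.7024135975771, 'cy': 201.09745461157348, 'k1': -0.10537572949734535, 'origin': array([463.38743147, 106.05112338, 745.29426763]), 'attitude': array([ 0.71587321,  0.03844576, -0.05000286, -0.69537557])}
0.1 [127.35217601 482.97909355 252.50878083] [-1.23276863e-04  1.28548983e-01  9.91702736e-01 -9.09161112e-04] 85.27817711302289 22.0
```

View pics/s0.png

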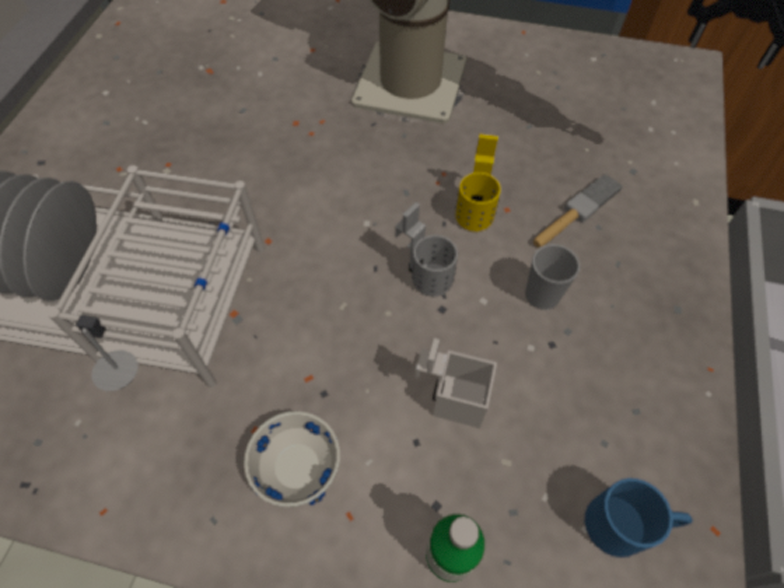

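View pics/t0.png

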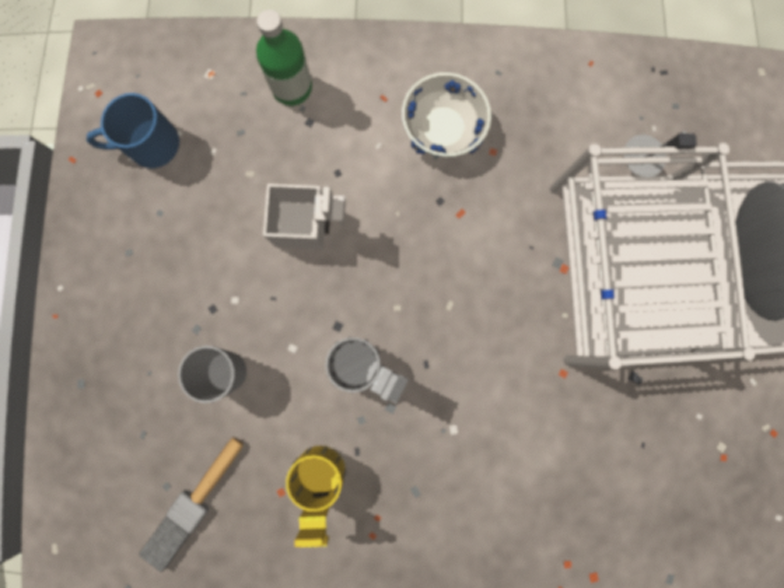

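Candidates (pixels in the ×1.4 top view):
- Grey steel cup with a hook at (355,365): matches the description.
- Plain grey tumbler with no hook at (208,375).
- Yellow hooked cup at (314,485): excluded.
- White square holder at (292,212): bystander.

I choose the cup at (355,365), seen at (433,265) in the scene view. The rail, with its blue collars, is at top (600,214)–(607,295). Next are close crops.

Run:
```python
import cv2,numpy as np
s=cv2.imread('pics/raw_s0.png');t=cv2.imread('pics/raw_t0.png')
def c(im,x,y,w,h,k): return cv2.resize(im[y:y+h,x:x+w],None,fx=k,fy=k,interpolation=cv2.INTER_CUBIC)
a=np.hstack([c(s,270,135,65,80,6),c(t,230,235,65,80,6)])
b=np.hstack([c(s,120,140,65,80,6),c(t,400,135,65,90,6)[:480]])
cv2.imwrite('pics/c1.png',a);cv2.imwrite('pics/c2.png',b)
```

```text
(no output)
```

View pics/c1.png

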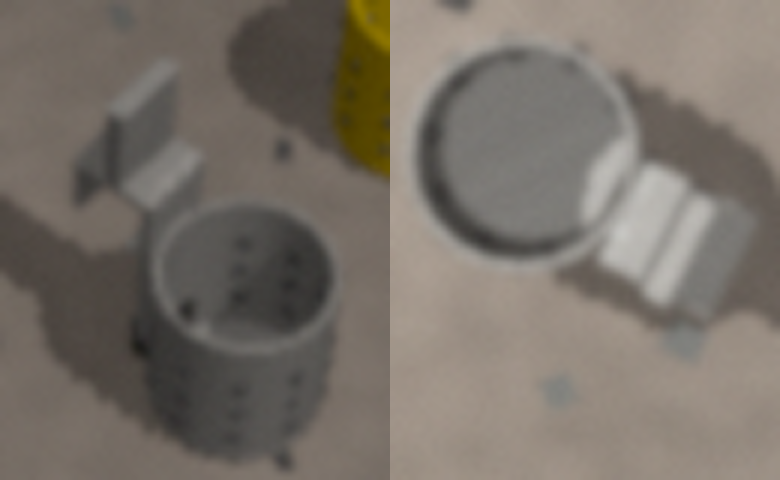

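View pics/c2.png

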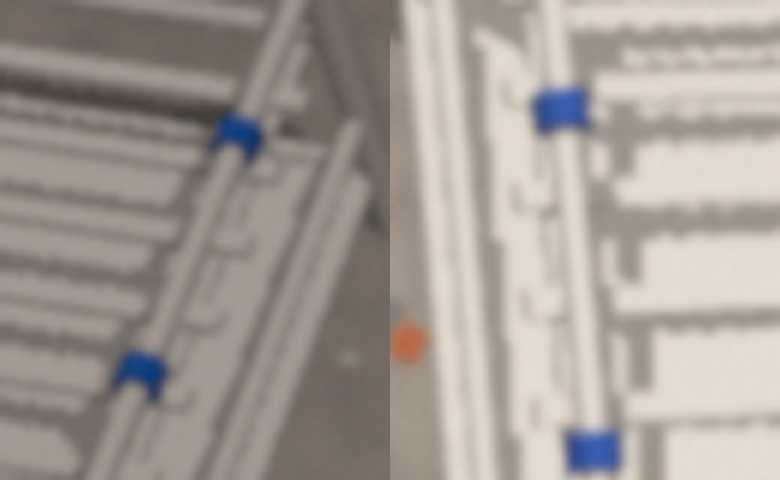

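```bash
cat > m.py <<'E'
from h import *
from scipy.optimize import least_squares
# collars
for uv1,uv2 in(((160,163),(428.8,153.3)),((143.3,202.5),(434,210.3))):
    p,e=tri(uv1,uv2);print('collar tri',p.round(1),round(e,1),'s@150',onz('scene',*uv1,150).round(1),'t@150',onz('top',*uv2,150).round(1))
print('rim',onz('scene',270+245/6,135+277/6,78).round(1),onz('top',252.7,260.5,78).round(1))
E
python3 m.py
```

```text
collar tri [594.4 -90.4 248.8] 8.0 s@150 [ 530.5 -138.1  150. ] t@150 [ 621.6 -134.6  150. ]
collar tri [ 548.1 -203.1    7.6] 6.2 s@150 [ 620.9 -132.5  150. ] t@150 [ 531.2 -140.8  150. ]
rim [449.1 143.5  78. ] [445.9 140.4  78. ]
```

```bash
cat > m2.py <<'E'
from h import *
from scipy.optimize import least_squares
S=lambda x,y:(270+x/6,135+y/6)
T=lambda x,y:(230+(x-390)/6,235+y/6)
obs=[('scene',S(245,277),(0,0,78)),('top',T(526,153),(0,0,78))]
sc={'bR':(205,155),'bL':(150,212),'tR':(182,68),'tL':(120,112)}
def W(p,q): return R.from_euler('z',p[2]).apply(q)+[p[0],p[1],0]
best=None
for sg in(1,-1):
    o=obs+[('scene',S(*sc['bR']),(sg*15,-32,102)),('scene',S(*sc['bL']),(-sg*15,-32,102)),
     ('scene',S(*sc['tR']),(sg*15,-45,140)),('scene',S(*sc['tL']),(-sg*15,-45,140)),
     ('top',T(648,160),(-sg*15*-1,-32,102)),('top',T(600,258),(-sg*15,-32,102))]
    for y0 in np.arange(0,6.3,1):
        r=least_squares(lambda p:np.concatenate([proj(n,W(p,q))-uv for n,uv,q in o]),[447,142,y0],x_scale=[1,1,.01])
        if best is None or r.cost<best[0].cost: best=(r,sg)
r,sg=best; p=r.x;print(sg,p,np.degrees(p[2]),r.cost,r.fun.round(1))
print('tab',W(p,(0,-49,0)))
out=[]
for n,f,(x0,y0) in(('scene','s0',(270,135)),('top','t0',(230,235))):
    im=cv2.resize(cv2.imread(f'pics/raw_{f}.png')[y0:y0+80,x0:x0+65],None,fx=6,fy=6,interpolation=cv2.INTER_CUBIC)
    def L(pts,c):
        q=np.array([(proj(n,W(p,a))-[x0,y0])*6 for a in pts]);cv2.polylines(im,[q.round().astype(int)],False,c,1)
    th=np.linspace(0,6.2832,40)
    for z in(0,78):L([(33*np.cos(t),33*np.sin(t),z) for t in th],(0,255,0))
    B=lambda y1,y2,z:[(-15,y1,z),(15,y1,z),(15,y2,z),(-15,y2,z),(-15,y1,z)]
    L(B(-32,-66,102),(0,0,255));L(B(-45,-53,140),(255,0,0));L(B(-45,-53,102),(255,0,0));L(B(-62,-66,76),(0,255,255))
    out.append(im)
cv2.imwrite('pics/o1.png',np.hstack(out))
o=ctrl.get_obs();print(R.from_quat(o['eef_rot'],scalar_first=True).as_matrix().round(3))
E
python3 m2.py
```

```text
Traceback (most recent call last):
  File "m2.py", line 14, in <module>
    r=least_squares(lambda p:np.concatenate([proj(n,W(p,q))-uv for n,uv,q in o]),[447,142,y0],x_scale=[1,1,.01])
  File "m2.py", line 14, in <lambda>
    r=least_squares(lambda p:np.concatenate([proj(n,W(p,q))-uv for n,uv,q in o]),[447,142,y0],x_scale=[1,1,.01])
                                             ~~~~^^^^^^^^^^
  File "h.py", line 17, in proj
    c,f,o,A=cal(n); q=A.T@(np.array(p,float)-o); s=np.array([q[0],-q[1]])/-q[2]
            ~~~^^^
  File "h.py", line 8, in cal
    c=ctrl.get_calibration(n); f=210/np.tan(np.radians(c['fovy'])/2)
ValueError: time passes only in moves, steps and waits
```

```bash
sed -i 's/^def cal(n):/from functools import lru_cache\n@lru_cache(None)\ndef cal(n):/' h.py; sed -i "s/o=ctrl.get_obs();/o=ctrl.get_obs();print(o['time_s']);/" m2.py; python3 m2.py
```

```text
1 [443.25476114 143.64418907   5.9674911 ] 341.9120545642761 333.43442114271244 [  0.7  -2.2  -2.    1.5  -9.2   9.4   7.6 -10.  -10.3   9.5   7.9  -7.9
  -1.4  -1.3   0.3   0.1]
tab [428.04141548  97.06571642   0.        ]
0.1
[[-0.967  0.255 -0.   ]
 [ 0.255  0.967 -0.002]
 [ 0.    -0.002 -1.   ]]
```

View pics/o1.png

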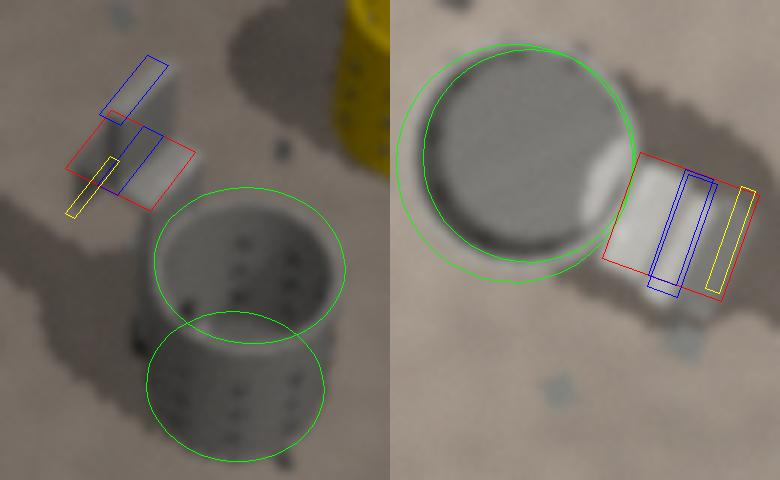

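```bash
sed -i "s/(sg\*15,-32,102)),('scene'/(-sg*15,-32,102)),('scene'/; s/S(\*sc\['bL'\]),(-sg/S(*sc['bL']),(sg/; s/S(\*sc\['tR'\]),(sg/S(*sc['tR']),(-sg/; s/S(\*sc\['tL'\]),(-sg/S(*sc['tL']),(sg/" m2.py; python3 m2.py
```

```text
1 [447.11181249 141.99634006  -0.47128588] -27.00269166321438 3.6501107815843805 [-0.5 -0.9 -0.9 -0.8 -0.5 -0.2 -0.7 -0.9 -0.7 -0.9 -0.1  0.7 -0.2 -0.2
 -1.2 -0.1]
tab [424.86422698  98.33806549   0.        ]
0.1
[[-0.967  0.255 -0.   ]
 [ 0.255  0.967 -0.002]
 [ 0.    -0.002 -1.   ]]
```

View pics/o1.png

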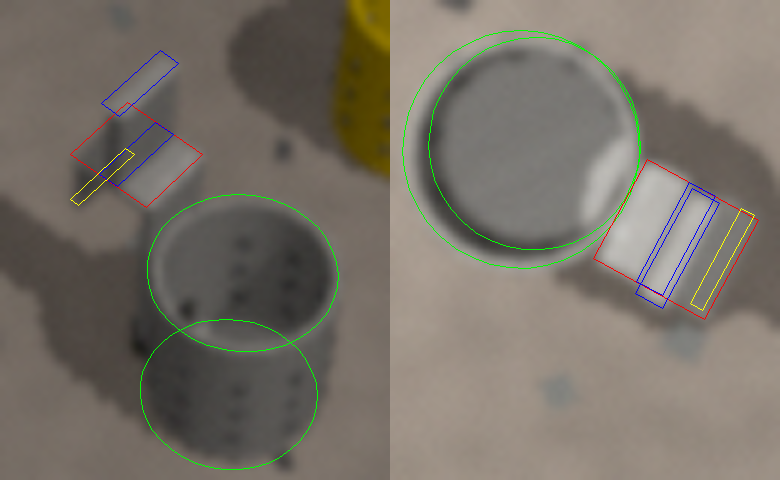

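Both cup overlays now fit within about 1 px: cup at (447,142), yaw −27°, tab at (425,98). The rail centre is at about (576,−136.5), yaw about 3.7°. I'll move above the tab.

step_arm(commands=[{"x": 22,"y": -28,"wz": -1.5},{"x": 45,"y": -58,"wz": -3},{"x": 68,"y": -88,"wz": -4.5},{"x": 92,"y": -119,"wz": -6},{"x": 115,"y": -149,"wz": -7.5},{"x": 138,"y": -178,"wz": -9},{"x": 161,"y": -208,"wz": -10.5},{"x": 184,"y": -238,"wz": -12.2}])

```text
schema error: expected keys grip, x, y, z, wx, wy, wz
```

step_arm(commands=[{"x": 23,"y": -29},{"x": 46,"y": -59},{"x": 68,"y": -88},{"x": 90,"y": -116},{"x": 105,"y": -136,"z": -10},{"x": 113.5,"y": -147,"z": -35},{"x": 113.5,"y": -147,"z": -55},{"x": 113.5,"y": -147,"z": -60}])

```text
schema error: expected keys grip, x, y, z, wx, wy, wz
```

step_arm(commands=[{"grip": 85,"x": 22,"y": -28,"z": 0,"wx": 0,"wy": 0,"wz": -1.5},{"grip": 85,"x": 45,"y": -58,"z": 0,"wx": 0,"wy": 0,"wz": -3},{"grip": 85,"x": 68,"y": -88,"z": 0,"wx": 0,"wy": 0,"wz": -4.5},{"grip": 85,"x": 92,"y": -119,"z": 0,"wx": 0,"wy": 0,"wz": -6},{"grip": 85,"x": 115,"y": -149,"z": 0,"wx": 0,"wy": 0,"wz": -7.5},{"grip": 85,"x": 138,"y": -178,"z": 0,"wx": 0,"wy": 0,"wz": -9},{"grip": 85,"x": 161,"y": -208,"z": 0,"wx": 0,"wy": 0,"wz": -10.5},{"grip": 85,"x": 184,"y": -238,"z": 0,"wx": 0,"wy": 0,"wz": -12.2}])

```text
time_s: 0.77
tool_pos: [311.9, 243.7, 253.1]
eef_rot: [-0.0, 0.234, 0.972, -0.0]
wrist_force: [1.0, 1.3, 0.0]
grip_width: 84.9
```

step_arm(commands=[{"grip": 85,"x": 23,"y": -29,"z": 0,"wx": 0,"wy": 0,"wz": 0},{"grip": 85,"x": 46,"y": -59,"z": 0,"wx": 0,"wy": 0,"wz": 0},{"grip": 85,"x": 68,"y": -88,"z": 0,"wx": 0,"wy": 0,"wz": 0},{"grip": 85,"x": 90,"y": -116,"z": 0,"wx": 0,"wy": 0,"wz": 0},{"grip": 70,"x": 105,"y": -136,"z": -10,"wx": 0,"wy": 0,"wz": 0},{"grip": 60,"x": 113.5,"y": -147,"z": -35,"wx": 0,"wy": 0,"wz": 0},{"grip": 50,"x": 113.5,"y": -147,"z": -55,"wx": 0,"wy": 0,"wz": 0},{"grip": 50,"x": 113.5,"y": -147,"z": -60,"wx": 0,"wy": 0,"wz": 0}])

```text
time_s: 1.43
tool_pos: [423.1, 97.0, 190.0]
eef_rot: [-0.003, 0.234, 0.972, -0.001]
wrist_force: [-1.2, 0.3, -0.4]
grip_width: 50.0
```

Run:
```python
from h import *
snap('scene','s1.png',(240,90,380,230),5)
o=ctrl.get_obs();print(o['time_s'],o['tool_pos'],R.from_quat(o['eef_rot'],scalar_first=True).as_matrix().round(3).tolist(),o['grip_width'],o['wrist_force'])
print(proj('scene',o['tool_pos']),proj('scene',o['tool_pos']-[0,0,22]))
```

```text
1.4833 [422.89952005  97.53260963 190.41966062] [[-0.891, 0.455, -0.006], [0.455, 0.891, -0.001], [0.005, -0.004, -1.0]] 49.751261565079815 [-0.20161441  0.35745898  0.33408417]
[293.93803699 130.78042938] [293.56334648 138.51180361]
```

View pics/s1.png

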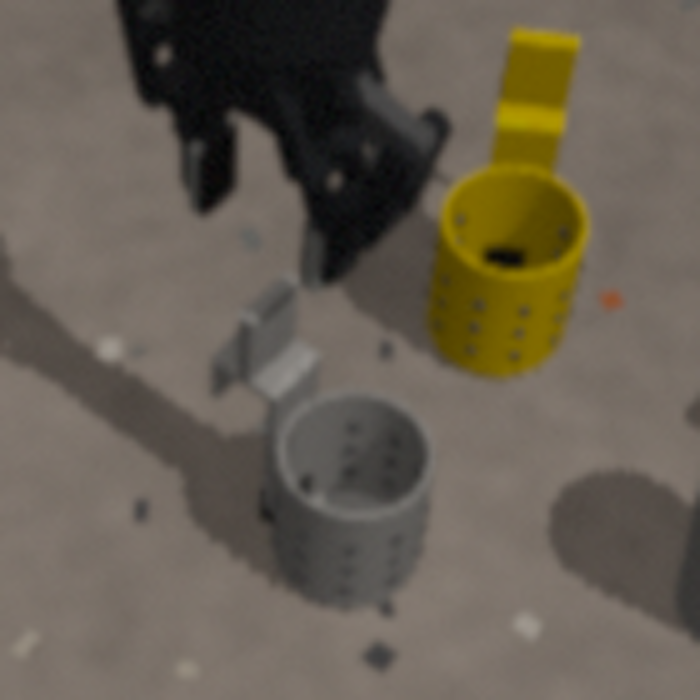

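step_arm(squeeze=50, commands=[{"grip": 50,"x": 1,"y": 0.5,"z": -15,"wx": 0,"wy": 0,"wz": 0},{"grip": 50,"x": 1,"y": 0.5,"z": -35,"wx": 0,"wy": 0,"wz": 0},{"grip": 50,"x": 1,"y": 0.5,"z": -55,"wx": 0,"wy": 0,"wz": 0},{"grip": 50,"x": 1,"y": 0.5,"z": -63,"wx": 0,"wy": 0,"wz": 0},{"grip": 40,"x": 1,"y": 0.5,"z": -64,"wx": 0,"wy": 0,"wz": 0},{"grip": 30,"x": 1,"y": 0.5,"z": -64,"wx": 0,"wy": 0,"wz": 0},{"grip": 22,"x": 1,"y": 0.5,"z": -64,"wx": 0,"wy": 0,"wz": 0},{"grip": 16,"x": 1,"y": 0.5,"z": -64,"wx": 0,"wy": 0,"wz": 0}])

```text
time_s: 2.15
tool_pos: [427.0, 99.4, 130.7]
eef_rot: [0.001, 0.233, 0.972, 0.001]
wrist_force: [0.8, 0.1, -0.3]
grip_width: 16.2
```

step_arm(squeeze=50, commands=[{"grip": 14,"x": 0,"y": 0,"z": 0,"wx": 0,"wy": 0,"wz": 0},{"grip": 12,"x": 0,"y": 0,"z": 0,"wx": 0,"wy": 0,"wz": 0},{"grip": 10,"x": 0,"y": 0,"z": 0,"wx": 0,"wy": 0,"wz": 0},{"grip": 8,"x": 0,"y": 0,"z": 0,"wx": 0,"wy": 0,"wz": 0},{"grip": 5,"x": 0,"y": 0,"z": 0,"wx": 0,"wy": 0,"wz": 0},{"grip": 3,"x": 0,"y": 0,"z": 0,"wx": 0,"wy": 0,"wz": 0},{"grip": 3,"x": 0,"y": 0,"z": 0,"wx": 0,"wy": 0,"wz": 0},{"grip": 3,"x": 0,"y": 0,"z": 0,"wx": 0,"wy": 0,"wz": 0}])

```text
time_s: 2.82
tool_pos: [426.1, 99.0, 129.7]
eef_rot: [0.0, 0.233, 0.972, 0.0]
wrist_force: [-2.2, -0.1, 6.0]
grip_width: 7.5
```

step_arm(commands=[{"grip": 3,"x": 0,"y": 0,"z": 5,"wx": 0,"wy": 0,"wz": 0},{"grip": 3,"x": 0,"y": 0,"z": 15,"wx": 0,"wy": 0,"wz": 0},{"grip": 3,"x": 0,"y": 0,"z": 30,"wx": 0,"wy": 0,"wz": 0},{"grip": 3,"x": 0,"y": 0,"z": 48,"wx": 0,"wy": 0,"wz": 0},{"grip": 3,"x": 0,"y": 0,"z": 66,"wx": 0,"wy": 0,"wz": 0},{"grip": 3,"x": 0,"y": 0,"z": 84,"wx": 0,"wy": 0,"wz": 0},{"grip": 3,"x": 0,"y": 0,"z": 97,"wx": 0,"wy": 0,"wz": 0},{"grip": 3,"x": 0,"y": 0,"z": 105,"wx": 0,"wy": 0,"wz": 0}])

```text
time_s: 3.48
tool_pos: [426.4, 99.0, 235.6]
eef_rot: [0.001, 0.233, 0.972, 0.0]
wrist_force: [0.8, 0.8, -2.0]
grip_width: 7.1
```

Run:
```python
from h import *
snap('scene','s2.png',(240,90,380,230),4);snap('top','t2.png',(200,180,340,320),4)
cv2.imwrite('pics/c3.png',np.hstack([cv2.imread('pics/s2.png')[:,:400],cv2.imread('pics/t2.png')[:,:400]]))
o=ctrl.get_obs();print(o['time_s'],o['tool_pos'],R.from_quat(o['eef_rot'],scalar_first=True).as_matrix().round(3).tolist(),o['grip_width'],o['wrist_force'],o['wrist_torque'])
```

```text
3.5833 [426.67074669  99.09543741 235.23443386] [[-0.891, 0.454, 0.002], [0.454, 0.891, 0.0], [-0.002, 0.001, -1.0]] 7.19937446234117 [ 1.04347536  0.48407779 -1.85677753] [-0.05495532 -0.03824466 -0.00511698]
```

View pics/c3.png

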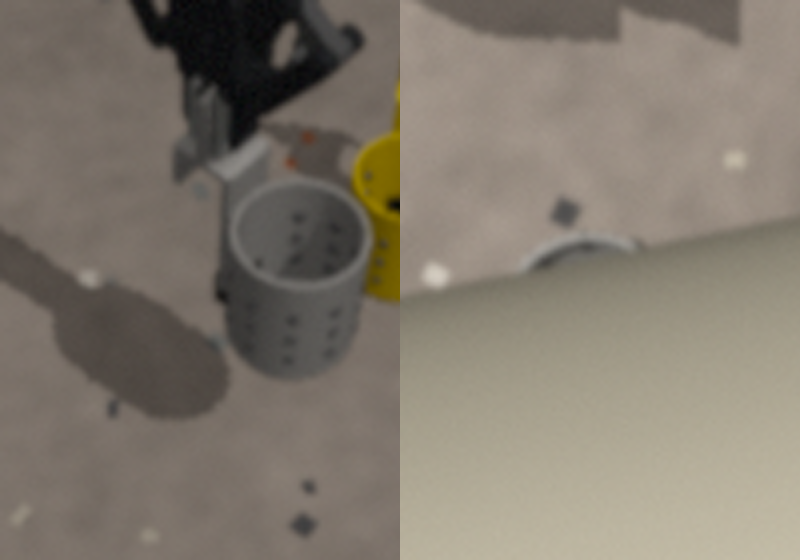

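```bash
python3 - <<'E'
from h import *
o=ctrl.get_obs(); t=o['tool_pos']; base=t[2]-129.5
Q=R.from_euler('z',-27,degrees=True)
W=lambda q:Q.apply(q)+[t[0],t[1],base]
f=lambda q:((proj('scene',W(q))-[240,90])*4).round(0)
th=np.linspace(0,6.28,40)
for z in(78,0):
    e=np.array([f((33*np.cos(a),49+33*np.sin(a),z)) for a in th]);print(z,e.min(0),e.max(0))
print('bridge',f((-15,17,102)),f((15,17,102)))
# rail line: fit of collars in both views at z=150, averaged
E
cat > rail.py <<'E'
from h import *
# blue centroids
for n in('scene','top'):
    im=cv2.imread(f'pics/raw_{n[0]}0.png'); hsv=cv2.cvtColor(im,cv2.COLOR_BGR2HSV)
    m=cv2.inRange(hsv,(105,150,60),(130,255,255))
    k,_,st,ce=cv2.connectedComponentsWithStats(m)
    P=[]
    for i in range(1,k):
        w=onz(n,*ce[i],150)
        if st[i,4]>8 and abs(w[1]+136)<40: P.append(w);print(n,ce[i].round(1),st[i],w.round(1))
    P=sorted(P,key=lambda p:p[0]);d=P[1]-P[0];print('mid',(P[0]+P[1])/2,'len',np.linalg.norm(d),'yaw',np.degrees(np.arctan2(d[1],d[0])))
E
python3 rail.py
```

```text
78 [226. 178.] [369. 290.]
0 [220. 280.] [351. 387.]
bridge [268. 144.] [226. 182.]
scene [159.5 161.6] [157 160   6   5  19] [ 527.6 -140.4  150. ]
scene [143.1 201.1] [140 199   7   5  23] [ 618.2 -134.1  150. ]
mid [ 572.91252369 -137.2196775   150.        ] len 90.7941153902855 yaw 3.977351673996603
top [428.6 152.6] [426 151   6   4  23] [ 622.8 -134.3  150. ]
top [433.7 209.6] [431 208   6   4  22] [ 532.3 -140.3  150. ]
mid [ 577.52576977 -137.2769212   150.        ] len 90.74732145390111 yaw 3.786250964273502
```

The cup is held upright with no slip. The predicted rim is x 226–369 and the one I see is 230–372. The rail centre is about (576,−137), yaw 3.85°. I'll carry it there.

step_arm(commands=[{"grip": 3,"x": 3,"y": -5,"z": 0,"wx": 0,"wy": 0,"wz": 1},{"grip": 3,"x": 10,"y": -15,"z": 0,"wx": 0,"wy": 0,"wz": 3},{"grip": 3,"x": 20,"y": -31,"z": 0,"wx": 0,"wy": 0,"wz": 6},{"grip": 3,"x": 33,"y": -51,"z": 0,"wx": 0,"wy": 0,"wz": 9},{"grip": 3,"x": 46,"y": -72,"z": 0,"wx": 0,"wy": 0,"wz": 12},{"grip": 3,"x": 59,"y": -93,"z": 0,"wx": 0,"wy": 0,"wz": 15},{"grip": 3,"x": 72,"y": -114,"z": 0,"wx": 0,"wy": 0,"wz": 18},{"grip": 3,"x": 85,"y": -134,"z": 0,"wx": 0,"wy": 0,"wz": 21}])

```text
time_s: 4.25
tool_pos: [510.7, -36.2, 232.6]
eef_rot: [-0.001, 0.051, 0.999, -0.0]
wrist_force: [0.3, 0.1, -1.4]
grip_width: 7.1
```

step_arm(commands=[{"grip": 3,"x": 14,"y": -20,"z": 0,"wx": 0,"wy": 0,"wz": 3},{"grip": 3,"x": 28,"y": -40,"z": 0,"wx": 0,"wy": 0,"wz": 5.5},{"grip": 3,"x": 41,"y": -57,"z": 0,"wx": 0,"wy": 0,"wz": 7.5},{"grip": 3,"x": 52,"y": -73,"z": 0,"wx": 0,"wy": 0,"wz": 9},{"grip": 3,"x": 59,"y": -86,"z": 0,"wx": 0,"wy": 0,"wz": 9.85},{"grip": 3,"x": 63,"y": -95,"z": 0,"wx": 0,"wy": 0,"wz": 9.85},{"grip": 3,"x": 65,"y": -100,"z": 0,"wx": 0,"wy": 0,"wz": 9.85},{"grip": 3,"x": 65,"y": -102,"z": 0,"wx": 0,"wy": 0,"wz": 9.85}])

```text
time_s: 4.92
tool_pos: [575.6, -137.5, 233.0]
eef_rot: [-0.001, -0.033, 0.999, 0.0]
wrist_force: [-0.3, -0.4, -1.3]
grip_width: 7.5
```

Run:
```python
from h import *
snap('scene','s3.png',(100,110,240,250),4);snap('top','t3.png',(340,110,480,250),4)
cv2.imwrite('pics/c4.png',np.hstack([cv2.imread('pics/s3.png')[:,:400],cv2.imread('pics/t3.png')[:,:400]]))
o=ctrl.get_obs();print(o['time_s'],o['tool_pos'],R.from_quat(o['eef_rot'],scalar_first=True).as_matrix().round(3).tolist(),o['grip_width'],o['wrist_force'],o['wrist_torque'])
```

```text
5.0167 [ 575.44107126 -136.78513944  233.794668  ] [[-0.998, -0.067, -0.001], [-0.067, 0.998, 0.001], [0.001, 0.001, -1.0]] 7.33545875184231 [-0.68546164  0.58590649 -1.27290552] [-0.06617448  0.07138518 -0.01967209]
```

View pics/c4.png

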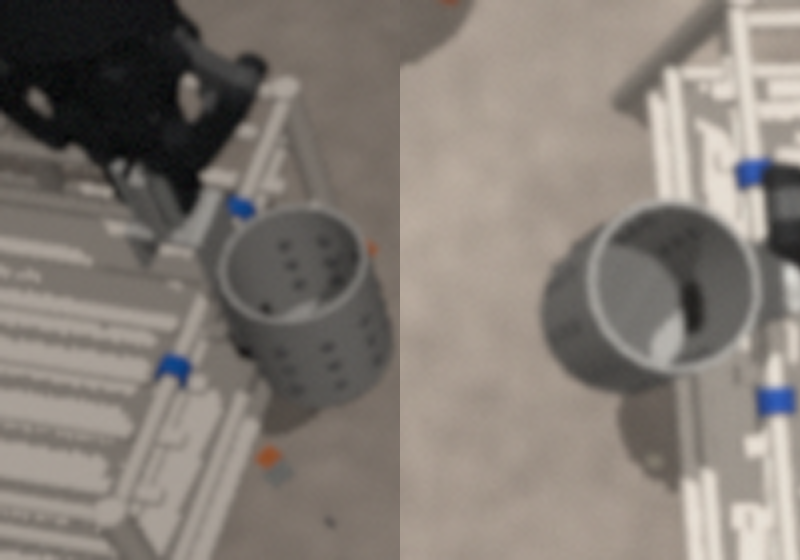

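Run:
```python
from h import *
for n,u,v in(('scene',173.1,176.2),('top',408.75,182)):
    w=onz(n,u,v,182.3);print(n,w.round(1),'expected',(np.array([575.44,-136.79])+49*np.array([-np.sin(np.radians(3.85)),np.cos(np.radians(3.85))])).round(1))
```

```text
scene [573.1 -87.2 182.3] expected [572.1 -87.9]
top [568.4 -89.7 182.3] expected [572.1 -87.9]
```

step_arm(commands=[{"grip": 3,"x": 1,"y": 0,"z": -3,"wx": 0,"wy": 0,"wz": 0},{"grip": 3,"x": 2,"y": 0,"z": -9,"wx": 0,"wy": 0,"wz": 0},{"grip": 3,"x": 2,"y": 0,"z": -16,"wx": 0,"wy": 0,"wz": 0},{"grip": 3,"x": 2,"y": 0,"z": -23,"wx": 0,"wy": 0,"wz": 0},{"grip": 3,"x": 2,"y": 0,"z": -30,"wx": 0,"wy": 0,"wz": 0},{"grip": 3,"x": 2,"y": 0,"z": -36,"wx": 0,"wy": 0,"wz": 0},{"grip": 3,"x": 2,"y": 0,"z": -40,"wx": 0,"wy": 0,"wz": 0},{"grip": 3,"x": 2,"y": 0,"z": -42,"wx": 0,"wy": 0,"wz": 0}])

```text
time_s: 5.68
tool_pos: [577.5, -136.9, 191.1]
eef_rot: [-0.001, -0.034, 0.999, 0.0]
wrist_force: [0.5, 0.0, -1.6]
grip_width: 7.0
```

step_arm(commands=[{"grip": 3,"x": 0,"y": 0,"z": 0,"wx": 0,"wy": 0,"wz": 0},{"grip": 3,"x": 0,"y": 0,"z": -0.5,"wx": 0,"wy": 0,"wz": 0},{"grip": 3,"x": 0,"y": 0,"z": -1,"wx": 0,"wy": 0,"wz": 0},{"grip": 3,"x": 0,"y": 0,"z": -1.5,"wx": 0,"wy": 0,"wz": 0},{"grip": 3,"x": 0,"y": 0,"z": -2,"wx": 0,"wy": 0,"wz": 0},{"grip": 3,"x": 0,"y": 0,"z": -2.5,"wx": 0,"wy": 0,"wz": 0},{"grip": 3,"x": 0,"y": 0,"z": -3,"wx": 0,"wy": 0,"wz": 0},{"grip": 3,"x": 0,"y": 0,"z": -3,"wx": 0,"wy": 0,"wz": 0}])

```text
time_s: 6.35
tool_pos: [577.9, -137.0, 189.2]
eef_rot: [-0.0, -0.034, 0.999, 0.0]
wrist_force: [0.1, -0.2, -1.0]
grip_width: 7.3
```

step_arm(commands=[{"grip": 3,"x": 0,"y": 0,"z": -0.5,"wx": 0,"wy": 0,"wz": 0},{"grip": 3,"x": 0,"y": 0,"z": -1,"wx": 0,"wy": 0,"wz": 0},{"grip": 3,"x": 0,"y": 0,"z": -1.5,"wx": 0,"wy": 0,"wz": 0},{"grip": 3,"x": 0,"y": 0,"z": -2,"wx": 0,"wy": 0,"wz": 0},{"grip": 3,"x": 0,"y": 0,"z": -2.3,"wx": 0,"wy": 0,"wz": 0},{"grip": 3,"x": 0,"y": 0,"z": -2.5,"wx": 0,"wy": 0,"wz": 0},{"grip": 3,"x": 0,"y": 0,"z": -2.5,"wx": 0,"wy": 0,"wz": 0},{"grip": 3,"x": 0,"y": 0,"z": -2.5,"wx": 0,"wy": 0,"wz": 0}])

```text
time_s: 7.02
tool_pos: [578.0, -137.0, 186.8]
eef_rot: [-0.0, -0.034, 0.999, -0.0]
wrist_force: [0.3, -0.2, -1.0]
grip_width: 6.9
```

step_arm(commands=[{"grip": 3,"x": 0,"y": 0,"z": -0.3,"wx": 0,"wy": 0,"wz": 0},{"grip": 3,"x": 0,"y": 0,"z": -0.6,"wx": 0,"wy": 0,"wz": 0},{"grip": 3,"x": 0,"y": 0,"z": -0.9,"wx": 0,"wy": 0,"wz": 0},{"grip": 3,"x": 0,"y": 0,"z": -1.2,"wx": 0,"wy": 0,"wz": 0},{"grip": 3,"x": 0,"y": 0,"z": -1.4,"wx": 0,"wy": 0,"wz": 0},{"grip": 3,"x": 0,"y": 0,"z": -1.5,"wx": 0,"wy": 0,"wz": 0},{"grip": 3,"x": 0,"y": 0,"z": -1.5,"wx": 0,"wy": 0,"wz": 0},{"grip": 3,"x": 0,"y": 0,"z": -1.5,"wx": 0,"wy": 0,"wz": 0}])

```text
time_s: 7.68
tool_pos: [578.0, -137.0, 185.7]
eef_rot: [0.0, -0.034, 0.999, -0.0]
wrist_force: [-0.8, 0.7, 1.1]
grip_width: 7.2
```

Contact came at z≈185.7, as predicted. I'll raise it slightly and press the foot gently back to the lower bar.

step_arm(commands=[{"grip": 3,"x": 0,"y": 0,"z": 0.8,"wx": 0,"wy": 0,"wz": 0},{"grip": 3,"x": 0,"y": -0.5,"z": 1.2,"wx": 0,"wy": 0,"wz": 0},{"grip": 3,"x": 0,"y": -1,"z": 1.2,"wx": 0,"wy": 0,"wz": 0},{"grip": 3,"x": 0,"y": -1.5,"z": 1.2,"wx": 0,"wy": 0,"wz": 0},{"grip": 3,"x": 0,"y": -2,"z": 1.2,"wx": 0,"wy": 0,"wz": 0},{"grip": 3,"x": 0,"y": -2.5,"z": 1.2,"wx": 0,"wy": 0,"wz": 0},{"grip": 3,"x": 0,"y": -3,"z": 1.2,"wx": 0,"wy": 0,"wz": 0},{"grip": 3,"x": 0,"y": -3,"z": 1.2,"wx": 0,"wy": 0,"wz": 0}])

```text
time_s: 8.35
tool_pos: [577.9, -140.2, 186.4]
eef_rot: [-0.0, -0.034, 0.999, -0.0]
wrist_force: [0.1, 0.6, -1.9]
grip_width: 7.4
```

step_arm(commands=[{"grip": 3,"x": 0,"y": -0.3,"z": 0,"wx": 0,"wy": 0,"wz": 0},{"grip": 3,"x": 0,"y": -0.6,"z": 0,"wx": 0,"wy": 0,"wz": 0},{"grip": 3,"x": 0,"y": -0.9,"z": 0,"wx": 0,"wy": 0,"wz": 0},{"grip": 3,"x": 0,"y": -1.2,"z": 0,"wx": 0,"wy": 0,"wz": 0},{"grip": 3,"x": 0,"y": -1.5,"z": 0,"wx": 0,"wy": 0,"wz": 0},{"grip": 3,"x": 0,"y": -1.5,"z": 0,"wx": 0,"wy": 0,"wz": 0},{"grip": 3,"x": 0,"y": -1.5,"z": 0,"wx": 0,"wy": 0,"wz": 0},{"grip": 3,"x": 0,"y": -1.5,"z": 0,"wx": 0,"wy": 0,"wz": 0}])

```text
time_s: 9.02
tool_pos: [578.0, -141.1, 186.4]
eef_rot: [-0.0, -0.034, 0.999, 0.0]
wrist_force: [-0.1, 2.3, -2.6]
grip_width: 7.5
```

Run:
```python
from h import *
o=ctrl.get_obs();print(o['tool_pos'],o['wrist_force'],o['wrist_torque'])
```

```text
[ 577.96645209 -141.08093837  186.42435272] [-0.1375126   2.31202793 -2.64873383] [ 0.72136206 -0.09963608 -0.05231971]
```

step_arm(commands=[{"grip": 3,"x": 0,"y": 0.3,"z": -0.3,"wx": 0,"wy": 0,"wz": 0},{"grip": 3,"x": 0,"y": 0.6,"z": -0.6,"wx": 0,"wy": 0,"wz": 0},{"grip": 3,"x": 0,"y": 0.6,"z": -0.9,"wx": 0,"wy": 0,"wz": 0},{"grip": 3,"x": 0,"y": 0.6,"z": -1.2,"wx": 0,"wy": 0,"wz": 0},{"grip": 3,"x": 0,"y": 0.6,"z": -1.4,"wx": 0,"wy": 0,"wz": 0},{"grip": 3,"x": 0,"y": 0.6,"z": -1.6,"wx": 0,"wy": 0,"wz": 0},{"grip": 3,"x": 0,"y": 0.6,"z": -1.6,"wx": 0,"wy": 0,"wz": 0},{"grip": 3,"x": 0,"y": 0.6,"z": -1.6,"wx": 0,"wy": 0,"wz": 0}])

```text
time_s: 9.68
tool_pos: [578.1, -140.9, 185.6]
eef_rot: [0.0, -0.034, 0.999, -0.0]
wrist_force: [-1.8, 2.4, 5.1]
grip_width: 7.5
```

Run:
```python
from h import *
o=ctrl.get_obs();print(o['tool_pos'],o['wrist_force'],o['wrist_torque'])
snap('scene','s4.png',(100,110,240,250),4);snap('top','t4.png',(340,110,480,250),4)
cv2.imwrite('pics/c5.png',np.hstack([cv2.imread('pics/s4.png')[:,:400],cv2.imread('pics/t4.png')[:,:400]]))
```

```text
[ 578.06763361 -140.91335941  185.63511818] [-1.80673949  2.37207054  5.12331344] [0.7615704  0.48317095 0.03796348]
```

View pics/c5.png

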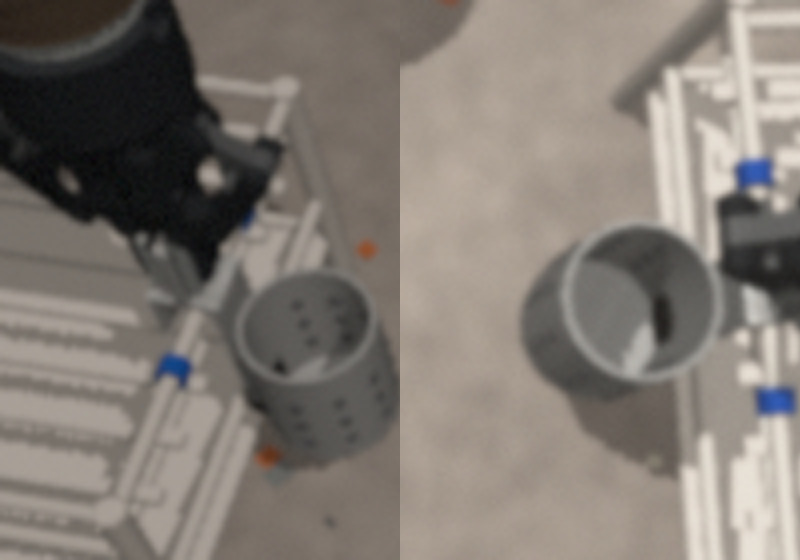

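Run:
```python
from h import *
a=np.radians(3.85);X=np.array([np.cos(a),np.sin(a)])
for n,u,v,mid in(('scene',176.6,191.5,(575.7,-135.3)),('top',400.75,185.5,(576.4,-137.7))):
    w=onz(n,u,v,134);d=w[:2]-mid;print(n,w.round(1),'along',(d@X).round(1),'out',(d@[-X[1],X[0]]).round(1))
```

```text
scene [574.6 -90.6 134. ] along 1.9 out 44.6
top [571.3 -93.3 134. ] along -2.2 out 44.6
```

step_arm(squeeze=20, commands=[{"grip": 3,"x": 0,"y": 0.2,"z": 0.1,"wx": 0,"wy": 0,"wz": 0},{"grip": 3,"x": 0,"y": 0.4,"z": 0.2,"wx": 0,"wy": 0,"wz": 0},{"grip": 3,"x": 0,"y": 0.4,"z": 0.3,"wx": 0,"wy": 0,"wz": 0},{"grip": 5,"x": 0,"y": 0.4,"z": 0.3,"wx": 0,"wy": 0,"wz": 0},{"grip": 6,"x": 0,"y": 0.4,"z": 0.3,"wx": 0,"wy": 0,"wz": 0},{"grip": 6.6,"x": 0,"y": 0.4,"z": 0.3,"wx": 0,"wy": 0,"wz": 0},{"grip": 7.0,"x": 0,"y": 0.4,"z": 0.3,"wx": 0,"wy": 0,"wz": 0},{"grip": 7.3,"x": 0,"y": 0.4,"z": 0.3,"wx": 0,"wy": 0,"wz": 0}])

```text
time_s: 10.45
tool_pos: [578.0, -140.8, 185.6]
eef_rot: [0.0, -0.034, 0.999, -0.0]
wrist_force: [-2.1, 1.2, 5.1]
grip_width: 7.3
```

step_arm(squeeze=20, commands=[{"grip": 7.6,"x": 0,"y": 0,"z": 0,"wx": 0,"wy": 0,"wz": 0},{"grip": 7.9,"x": 0,"y": 0,"z": 0,"wx": 0,"wy": 0,"wz": 0},{"grip": 8.2,"x": 0,"y": 0,"z": 0,"wx": 0,"wy": 0,"wz": 0},{"grip": 8.5,"x": 0,"y": 0,"z": 0,"wx": 0,"wy": 0,"wz": 0},{"grip": 8.8,"x": 0,"y": 0,"z": 0,"wx": 0,"wy": 0,"wz": 0},{"grip": 9.1,"x": 0,"y": 0,"z": 0,"wx": 0,"wy": 0,"wz": 0},{"grip": 9.5,"x": 0,"y": 0,"z": 0,"wx": 0,"wy": 0,"wz": 0},{"grip": 10,"x": 0,"y": 0,"z": 0,"wx": 0,"wy": 0,"wz": 0}])

```text
time_s: 11.12
tool_pos: [578.0, -140.7, 184.9]
eef_rot: [-0.0, -0.034, 0.999, -0.0]
wrist_force: [-0.4, 0.8, -0.3]
grip_width: 9.9
```

step_arm(commands=[{"grip": 11,"x": 0,"y": 0,"z": 0,"wx": 0,"wy": 0,"wz": 0},{"grip": 12,"x": 0,"y": 0,"z": 0,"wx": 0,"wy": 0,"wz": 0},{"grip": 13,"x": 0,"y": 0,"z": 0,"wx": 0,"wy": 0,"wz": 0},{"grip": 14,"x": 0,"y": 0,"z": 0,"wx": 0,"wy": 0,"wz": 0},{"grip": 16,"x": 0,"y": 0,"z": 0,"wx": 0,"wy": 0,"wz": 0},{"grip": 18,"x": 0,"y": 0,"z": 0,"wx": 0,"wy": 0,"wz": 0},{"grip": 20,"x": 0,"y": 0,"z": 0,"wx": 0,"wy": 0,"wz": 0},{"grip": 22,"x": 0,"y": 0,"z": 0,"wx": 0,"wy": 0,"wz": 0}])

```text
time_s: 11.78
tool_pos: [578.0, -140.5, 185.2]
eef_rot: [0.0, -0.034, 0.999, -0.0]
wrist_force: [0.2, 0.0, -0.1]
grip_width: 21.7
```

Run:
```python
from h import *
o=ctrl.get_obs();print(o['tool_pos'],o['wrist_force'],o['wrist_torque'])
snap('scene','s5.png',(100,110,240,250),4);snap('top','t5.png',(340,110,480,250),4)
cv2.imwrite('pics/c6.png',np.hstack([cv2.imread('pics/s5.png')[:,:400],cv2.imread('pics/t5.png')[:,:400]]))
```

```text
[ 577.98001714 -140.50777107  185.21621685] [ 0.17560835  0.03586235 -0.06190758] [ 0.08675466  0.0070671  -0.02889493]
```

View pics/c6.png

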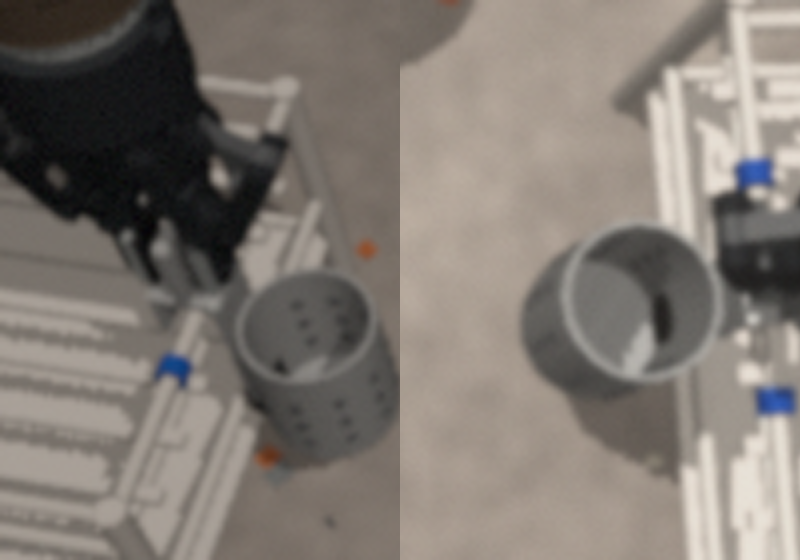

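The cup hasn't moved and wrist force is zero. I'll open a little more and withdraw straight up.

step_arm(commands=[{"grip": 26,"x": 0,"y": 0,"z": 1,"wx": 0,"wy": 0,"wz": 0},{"grip": 30,"x": 0,"y": 0,"z": 4,"wx": 0,"wy": 0,"wz": 0},{"grip": 30,"x": 0,"y": 0,"z": 10,"wx": 0,"wy": 0,"wz": 0},{"grip": 30,"x": 0,"y": 0,"z": 20,"wx": 0,"wy": 0,"wz": 0},{"grip": 30,"x": 0,"y": 0,"z": 35,"wx": 0,"wy": 0,"wz": 0},{"grip": 30,"x": 0,"y": 0,"z": 52,"wx": 0,"wy": 0,"wz": 0},{"grip": 30,"x": 0,"y": 0,"z": 70,"wx": 0,"wy": 0,"wz": 0},{"grip": 30,"x": 0,"y": 0,"z": 85,"wx": 0,"wy": 0,"wz": 0}])

```text
time_s: 12.55
tool_pos: [578.3, -140.6, 272.8]
eef_rot: [0.001, -0.034, 0.999, -0.0]
wrist_force: [-0.1, 0.1, -0.3]
grip_width: 30.0
```

step_arm(commands=[{"grip": 30,"x": -12,"y": 10,"z": 10,"wx": 0,"wy": 0,"wz": 0},{"grip": 30,"x": -30,"y": 25,"z": 15,"wx": 0,"wy": 0,"wz": 0},{"grip": 30,"x": -55,"y": 40,"z": 15,"wx": 0,"wy": 0,"wz": 0},{"grip": 30,"x": -80,"y": 60,"z": 15,"wx": 0,"wy": 0,"wz": 0},{"grip": 30,"x": -105,"y": 80,"z": 15,"wx": 0,"wy": 0,"wz": 0},{"grip": 30,"x": -130,"y": 100,"z": 15,"wx": 0,"wy": 0,"wz": 0},{"grip": 30,"x": -145,"y": 112,"z": 15,"wx": 0,"wy": 0,"wz": 0},{"grip": 30,"x": -150,"y": 116,"z": 15,"wx": 0,"wy": 0,"wz": 0}])

```text
time_s: 13.22
tool_pos: [425.9, -23.2, 286.8]
eef_rot: [0.001, -0.035, 0.999, 0.0]
wrist_force: [-0.4, 0.1, -0.6]
grip_width: 29.9
```

Run:
```python
from h import *
snap('scene','s6.png',None,1);snap('top','t6.png',(340,110,480,250),4)
a=cv2.imread('pics/raw_s6.png');b=cv2.imread('pics/t6.png')[:,:380]
cv2.imwrite('pics/c7.png',np.hstack([cv2.resize(a[:,100:380],None,fx=1.333,fy=1.333)[:560],b]))
s=a[110:250,100:240];s5=cv2.imread('pics/raw_s5.png')[110:250,100:240]
# cup shift since release (scene), cup patch
t=s5[65:110,58:98];r=cv2.matchTemplate(s,t,cv2.TM_CCOEFF_NORMED);print(cv2.minMaxLoc(r))
s0=cv2.imread('pics/raw_s0.png')
for nm,(x,y,w,h) in{'holder':(292,240,65,68),'bowl':(170,290,78,75)}.items():
    print(nm,cv2.absdiff(a[y:y+h,x:x+w],s0[y:y+h,x:x+w]).mean(),cv2.phaseCorrelate(*[np.float32(cv2.cvtColor(i[y:y+h,x:x+w],6)) for i in(s0,a)]))
o=ctrl.get_obs();print(o['time_s'],o['tool_pos'],o['wrist_force'])
```

```text
(-0.4573756456375122, 0.984492838382721, (98, 10), (58, 65))
holder 1.6058823529411765 ((0.021949535795670272, 0.005649626497977067), 0.9872301868450495)
bowl 1.7242165242165242 ((-0.011650996283457005, 0.48302440989814244), 0.935388913154602)
13.3167 [427.87281805 -24.06529676 286.64136807] [ 0.41678249 -0.27113467  0.83296899]
```

View pics/c7.png

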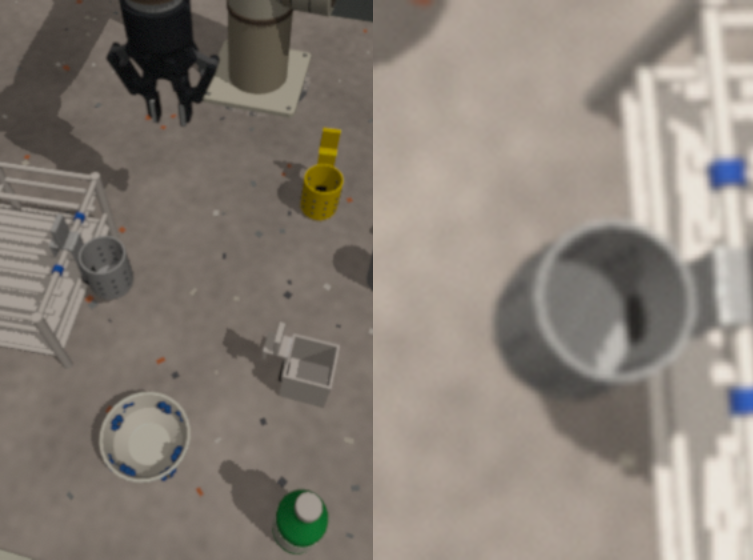

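The cup hangs centred and square between the collars, clear of the gripper, and hasn't shifted since release. The holder and bowl are where they were. I'm handing the job in.

```bash
python3 -c "
from rig import ctrl
print(ctrl.job_done())"
```

```text
the job is handed in; nothing more can be done
None
```

The steel cutlery cup is hanging on the white rail between the two blue collars, square to the rail, and I handed the job in at about 13.3 s. I gripped it by its tab and carried it over the rail. I eased its foot back against the lower bar, lowered it until the rail carried it, and opened the gripper slowly.

- **Centring:** with the cup on the rail, still held, it read +1.9 mm along the rail from the midpoint in the scene view and −2.2 mm in the top view, so about 0 on average. The two views disagree by about 4 mm, roughly the calibration error (2 mm per camera).
- **Stillness:** after the gripper opened, the wrist force read about zero. The cup had not shifted between the picture at release and the one after the arm withdrew.
- **Bystanders:** the white holder moved about 0 px against the first picture. The bowl's check read 0.5 px vertically, which I take as image noise because the arm never went near it.

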